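# Clamp a key blank in its vice

## Robot

A 6-joint arm with a two-finger parallel gripper is mounted at the origin on the work surface. World frame = base frame: x ahead of the robot, y to its left, z up, the work surface at z = 0. Lengths are in mm, angles in rad, forces in N, time in s.
With the tool pointing down it reaches from about 250 to 800 mm from the base axis. Payload 8.5 kg.
Tool frame: the origin (TCP) lies on the centre line of the jaws, within the pads' length; the fingertips stand arm.nose_length ahead of it and the grasp point (between the pads) lies 3 mm ahead of it (arm.nose_length is the distance from the TCP to the fingertips, in mm); z points along the fingers, y is the line along which they close (so a half turn about z gives the same grasp; the last joint's range is limited). The gripper opens to 85 mm and grips with 20 to 120 N. Pads are 22 mm wide; open, the fingers measure 114 mm over their backs; the gripper's body (76 mm by 85 mm) begins 54 mm behind the grasp point. The pads swing forward as they close: fully open they stand 13 mm farther back than shut.
Start: joints at [-1.315, 0.238, -0.013, 1.319, 0, 1.571], TCP at [132.822, -507.873, 214.276] pointing down, gripper open.
Joint ranges: [-2.66, 2.66], [-1.03, 1.9], [-1.14, 1.46], [-1.82, 2.27], [-1.45, 1.34], [-3.14, 3.14]. Speed limits (rad/s): [2.22, 2.22, 2.79, 3.14, 3.14, 3.14].

## Interface

Orientations are given as a 3x3 rotation matrix whose columns are the frame's x, y, z axes.
In Python, from station import arm gives the robot as it stands.
- The arm moves only by the shell command python3 -m jog 'ROWS' [OPENING]. ROWS is JSON, a list of rows, each an object with "linear": the shift along the tool's x, y, z in units of 300 mm (1.0 is 300 mm), a list of three; "angular": the turn, a rotation vector about the tool's x, y, z in units of 90 degrees (1.0 is 90 degrees), a list of three. In form: [{"linear": [x, y, z], "angular": [wx, wy, wz]}, ...]. A call has 1 to 12 rows; each row is the pose to reach, as a shift and turn from the pose commanded when the call began, along the tool's axes at that moment; what a row does not reach only later rows make up. A row lasts 1/8 s, in which the tool goes at most 62.5 mm and 10.7 degrees, less where a joint would pass 70% of its speed; a pose out of reach is approached as far as the arm can. A call with a number of a shift or a turn outside -1 to 1 is refused whole. A call with a gripper value outside its range is refused whole. OPENING is the gripper command: -1 is shut, 1 is fully open, values between are in proportion, set as the call begins (- or left out, the last holds). The fingers move at their own pace and stop on an object; the grip force is fixed at half the most. Time passes only in rows, so rows that repeat a pose let the fingers close. It gives the time, the measured TCP pose, the force, the opening and the grip force at its end, in the units of the state.
- arm.state(): the state, without advancing time (a new reading comes with each control period).
- arm.read_camera(name): name is "side" or "top" or "wrist"; returns a dict with "frame" (400x640x3 uint8, blue, green, red), "z_map" (400x640 float32, mm along the optical axis (not along the pixel's ray), 0 where there is no reading), "intrinsics" (3x3 intrinsics, pixels), "cam_to_world" (4x4, takes a point from camera to world coordinates). Camera axes: x right, y up, looking along -z (the intrinsics and any distortion apply to the point x, -y, -z); pixel columns grow to the right and rows downward; lengths in mm; the calibration is good to about 2 mm. A picture is of the moment at which its call begins.
- arm.sign_off(): hands the job in; it is judged then, once.
The state is a dict: "clock": time; "q": joint angles; "qd": joint speeds; "tau": joint torques, N m; "ee_pos": TCP position; "eef_rot": TCP orientation; "force": force on the tool from outside, world axes, zero at the start; "torque": the same for the moment, N m; "grip_width": finger opening in mm; "grip_force": force on a finger pad.
Only numpy, scipy, OpenCV 4.12 (cv2) and the standard library are available. Lean on these libraries where they do the work, as an engineer would, in place of code of your own. Each camera call takes 0.05 s, during which the arm holds its last target. There are 200 camera calls.

## Task

Get the uncut key blank (the one with the round bow, sticking out of the open vice) ready for copying: push it with a fingertip into its vice until its shoulder is fully home against the jaws, and only then run that vice's wing screw down, clockwise seen from above, with fingertip strokes on its wings until it stops. Do not pinch or pick up anything, leave the other vice with the broad rectangular-bowed key tight, and leave the other things on the bench where they are.

Things in the scene. Friction and masses are not known exactly. Their poses are not given: they have to be found in the camera images.
- blank_vice: The open key vice that holds the uncut blank with the round bow. Fixed to the bench. Origin: on the bench, under its screw's axis. x points from the key to the rear pillar, y to the left. Base plate 125 (x) x 84 x 12 mm centred there; lower jaw 70 (x) x 50 mm, top at z = 40 mm, key on it; upper jaw plate, same outline, 14 mm thick.
- blank_pillar (a point): Top centre of the open vice's steel guide pillar, behind the screw: vice x 38 to 52 mm, y -13 to 13 mm, top at z = 98 mm. The wings pass it by 2 mm, but a finger hardly fits between it and the hub: stroke the wings round the other sides, then lift and go back for the next stroke.
- blank_key (a joint): How far the blank is pushed in, in m: starts at 0 to 0.005 (sticking out), 0.018 is home (shoulder on the jaw, hard stop). It slides along the vice's +x at about 1 N and stays where left.
- blank_bow: The round bow (head) of the blank: a level steel disc 30 mm across, 3 mm thick, underside 40 mm above the bench, in front of the jaws, free all round. Origin: centre of its underside, x as the vice's x. It is at vice x = -78 mm + the blank_key value (so -60 mm when home); push on its outer edge, at -x.
- blank_screw (a joint): Turn of the open vice's wing screw in rad, growing clockwise seen from above (tightening): starts at 0 to 1.6 (loose), 9.0 is tight on the key (hard stop). It turns at about 0.03 N m and stays where it is left. The upper jaw and the screw sink together by 0.5 mm per rad: upper jaw's top face at z = 61.5 mm - 0.5 mm x value.
- blank_wings: The brass wing screw of the open vice, axis upright. Origin: on the axis, level with the upper jaw's top face. Its two wings point along its own +x and -x (at joint value 0 its x is the vice's x): each an upright plate 6 mm thick, reaching 36 mm from the axis, an ear of radius 11 mm centred 25 mm out, from 10 to 32 mm above the origin. Hub radius 12 mm, 26 mm high.
- cut_vice: The other vice, of the same make, tight on the cut key with the broad rectangular bow (26 along x, 44 mm wide). Same frame and sizes. To be left alone.
- cut_screw (a joint): Turn of the other vice's wing screw in rad, same meaning: at 9.0, tight, and to stay so.
- cut_wings: The brass wing screw of the other vice, same frame and sizes.
- padlock: Bystander: a brass padlock lying flat, body 34 x 42 x 20 mm with a steel shackle, origin under its body's centre.
- caster: Bystander: a small caster standing on its 62 mm steel plate, wheel up, 71 mm high, origin under the plate.
- oil: Bystander: an upright yellow oil bottle, 48 mm across, 115 mm high, origin under its centre.
- screwdriver: Bystander: a screwdriver with a black handle lying on the bench.
- brush: Bystander: a hand brush lying on the bench.
- blank_tray: Bystander: an open grey tray with three compartments of spare key blanks, 100 x 150 x 35 mm, origin under its centre.
- lock_core: Bystander: an upright brass lock core, 28 mm across, 34 mm high, origin under its centre.
Things that resemble listed ones, but are neither listed nor needed, are in the scene too. Leave any orange or pink look-alike of the blank_vice alone.

How it is judged (in metres and radians):
On the way, in this order (a step that is already met when the one before it is completed fails the run):
1. the blank is pushed home while the wing screw is still loose (value of joint blank_key above 0.0162 m and value of joint blank_screw below 2.2 rad), for 0.2 s.
2. the wing screw is run down tight (value of joint blank_screw above 8.7 rad), for 0.2 s.
At the end, for the whole second after the job is handed in: The blank is home (within 1.8 mm of its stop), its wing screw is tight (within 0.3 rad of its stop) and at rest, and the other vice's screw is still tight (within 0.3 rad) (value of joint blank_key above 0.0162 m and value of joint each of blank_screw, cut_screw above 8.7 rad and velocity of joint blank_screw between -0.1 and 0.1 rad/s); the robot touches nothing.
It fails at once if the tight vice's screw is turned back (value of joint cut_screw below 8.7 rad).
It fails at once if a wing screw is pinched: the grasp point is in the plane of the wings, down between the fingers, while they touch it ((contact force between the fingers and blank_wings above 0.5 N and y of the grasp point in the frame of blank_wings between -0.005 and 0.005 m and x of the grasp point in the frame of blank_wings between -0.045 and 0.045 m and z of the grasp point in the frame of blank_wings below 0.044 m) or (contact force between the fingers and cut_wings above 0.5 N and y of the grasp point in the frame of cut_wings between -0.005 and 0.005 m and x of the grasp point in the frame of cut_wings between -0.045 and 0.045 m and z of the grasp point in the frame of cut_wings below 0.044 m)).
It fails at once if the key blank is pinched: the grasp point is at the bow while the fingers touch it (contact force between the fingers and blank_bow above 0.5 N and horizontal distance between the grasp point and blank_bow below 0.012 m and z of the grasp point in the frame of blank_bow below 0.016 m).
It fails at once if something else on the bench is moved by more than 25 mm or lifted (distance of any of padlock, caster, oil, screwdriver, brush, blank_tray, lock_core from where it was at the start of the episode above 0.025 m).
It also fails if it takes over 67 s, if anything falls off the work surface, if the arm or the gripper's body presses on something with over 40 N, if the wrist force passes 120 N, or if a joint passes its speed limit or range.

## Working session

There is one attempt and no reset: what is moved stays moved. The work goes in short steps, Python scripts to look and compute and a shell command to move; the robot and the scene stay as the last step left them, time stands still between calls to the robot, and variables do not carry over. Pictures are saved under pics/ and viewed, at most 11 in all, crops included, and the job is handed in when it is done.

```bash
mkdir -p pics
cat > h.py <<'E'
import numpy as np,cv2
from station import arm
def snap(n):
    d=arm.read_camera(n); cv2.imwrite(f'pics/{n}_{arm.state()["clock"]:.2f}.png',d['frame']); np.savez(f'pics/{n}.npz',**d); return d
def pt(d,u,v,z=None):
    K=d['intrinsics'];T=d['cam_to_world']
    r=np.array([(u-K[0,2])/K[0,0],-(v-K[1,2])/K[1,1],-1.])
    if z is None: s=d['z_map'][int(round(v)),int(round(u))]
    else:
        w=T[:3,:3]@r; s=(z-T[2,3])/w[2]
    return T[:3,:3]@(r*s)+T[:3,3]
E
python3 - <<'E'
from h import *
for n in('top','side'):
    d=snap(n);print(n,d['intrinsics'].tolist(),d['cam_to_world'].round(3).tolist())
s=arm.state();print(s,arm.nose_length)
E
ls pics
```

```text
top [[443.1885408751174, 0.0, 325.7028187617944], [0.0, 443.1885408751174, 201.4959841687153], [0.0, 0.0, 1.0]] [[-0.016, 0.993, -0.12, 412.933], [-1.0, -0.015, 0.01, 5.005], [0.008, 0.121, 0.993, 1304.967], [0.0, 0.0, 0.0, 1.0]]
side [[459.1097299258342, 0.0, 323.7637915446757], [0.0, 459.1097299258342, 193.15425561396128], [0.0, 0.0, 1.0]] [[0.974, 0.099, -0.205, 303.16], [-0.228, 0.449, -0.864, -1045.151], [0.006, 0.888, 0.459, 664.205], [0.0, 0.0, 0.0, 1.0]]
{'clock': 0.1, 'q': array([-1.31502541e+00,  2.38744397e-01, -1.41769219e-02,  1.31918491e+00,
       -2.72691002e-06,  1.57079491e+00]), 'qd': array([ 0.00038185,  0.00040934,  0.00125594,  0.00027493,  0.00199234,
       -0.00127292]), 'tau': array([-2.25896569e-03, -5.39720714e+01,  3.46998775e+01,  1.33868284e-02,
       -1.23737723e-04, -4.16173762e-08]), 'ee_pos': array([ 132.72028713, -507.54147238,  213.72681876]), 'eef_rot': array([[ 9.67468188e-01,  2.52992477e-01, -3.34032626e-04],
       [ 2.52992697e-01, -9.67467359e-01,  1.26660136e-03],
       [-2.72504654e-06, -1.30990434e-03, -9.99999142e-01]]), 'force': array([0.41427973, 0.21211575, 0.05095525]), 'torque': array([ 0.02546089, -0.00780457,  0.01916028]), 'grip_force': 0.0, 'grip_width': 85.46809553370915} 22.0
side.npz
side_0.10.png
top.npz
top_0.05.png
```

View pics/top_0.05.png

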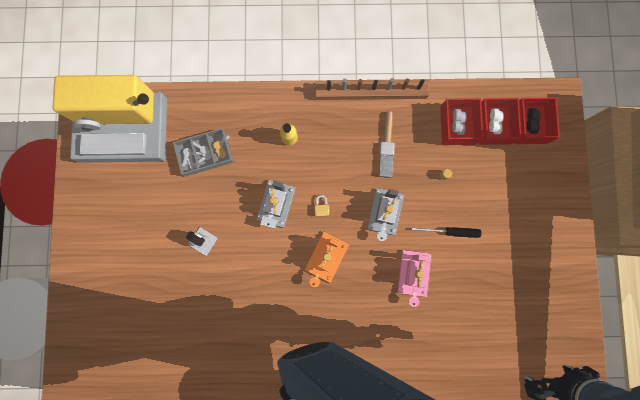

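View pics/side_0.10.png

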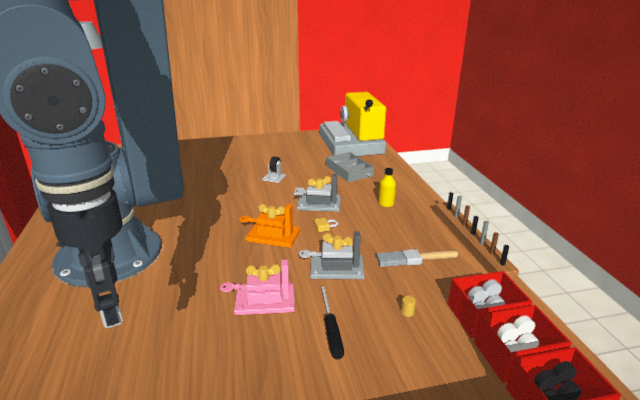

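The grey vices are at top (276,204) and (386,213). The orange (327,258) and pink (415,273) ones are look-alikes. The bow at (381,236) looks round, so I'm enlarging to confirm.

Run:
```python
from h import *
t=cv2.imread('pics/top_0.05.png')
a=t[170:250,355:425];b=t[170:250,245:315]
f=lambda x:cv2.resize(x,None,fx=5.6,fy=5.6,interpolation=cv2.INTER_CUBIC)
cv2.imwrite('pics/crop1.png',np.hstack([f(b),f(a)]))
```

```text
(no output)
```

View pics/crop1.png

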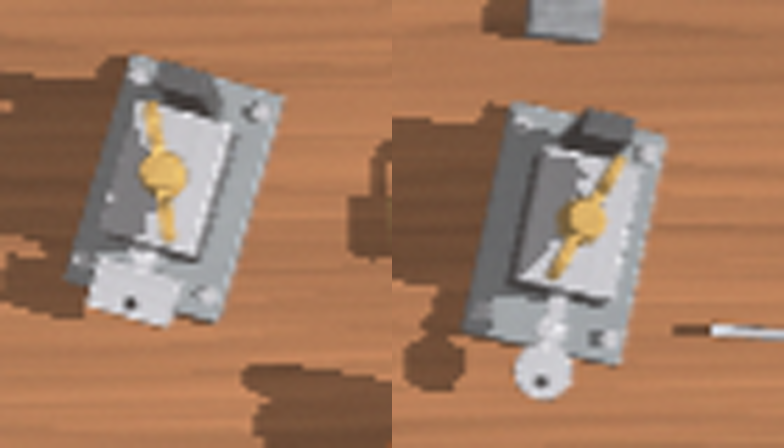

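Left crop is the rectangular bow (the cut vice). Right crop is the round bow at (382,236) with its hub at (390,209), standing out of the jaws: that is the blank vice.

Run:
```python
from h import *
d=np.load('pics/top.npz')
c=lambda x,y,z:pt(d,355+(x-392)/5.6,170+y/5.6,z)
bow=c(543,370,43);hub=c(588,220,86.5)
cor=[c(513,103,12),c(665,138,12),c(620,363,12),c(465,330,12)]
print('bow',bow,'hub',hub,'cor',np.round(cor,1),'ctr',np.mean(cor,0))
m=hub-bow;print(np.hypot(*m[:2]),np.degrees(np.arctan2(m[1],m[0])))
ax=(cor[0]+cor[1]-cor[2]-cor[3])/2;print(np.linalg.norm(ax),np.degrees(np.arctan2(ax[1],ax[0])))
w1,w2=c(620,160,82),c(556,272,82);w=w1-w2;print('wing',np.degrees(np.arctan2(w[1],w[0])),np.linalg.norm(w),(w1+w2)/2)
for u,v in((275.5,200.5),):print('cut hub',pt(d,u,v,83))
print('padlock',pt(d,321,206,20),'brush end',pt(d,386,176,20),'screwdriver',pt(d,410,230,5),pt(d,480,233,15),'pink',pt(d,421,272,85))
K=d['z_map'];print(pt(d,382.5,236),pt(d,389.8,209.3))
```

```text
bow [ 464.60066061 -166.02726101   43.        ] hub [ 536.40246967 -184.70577925   86.5       ] cor [[ 606.5 -158.8   12. ]
 [ 586.7 -238.4   12. ]
 [ 468.9 -210.5   12. ]
 [ 487.3 -130.2   12. ]] ctr [ 537.35931236 -184.45240819   12.        ]
74.19155496543605 -14.58172617393046
121.85284292194417 -13.403863323936267
wing -31.30022025223841 64.77866745560804 [ 538.93078896 -185.52115972   82.        ]
cut hub [566.09700599 132.10176959  83.        ]
padlock [555.83330806   6.10488499  20.        ] brush end [ 641.80487827 -186.5731955    20.        ] screwdriver [ 482.64842207 -254.13718326    5.        ] [ 470.19207028 -456.16016686   15.        ] pink [ 363.54392495 -263.74725792   85.        ]
[ 464.83371455 -167.73962007   41.67837243] [ 535.7682212  -183.22649904   92.45176413]
```

```bash
cat >> h.py <<'E'
O=np.array([537.,-184.5]);YAW=-13.6
def V(x,y):
    a=np.radians(YAW);c,s=np.cos(a),np.sin(a);return O+np.array([c*x-s*y,s*x+c*y])
def info():
    s=arm.state();R=s['eef_rot'];yaw=np.degrees(np.arctan2(R[1,0],R[0,0]));p=s['ee_pos']
    a=np.radians(-YAW);d=p[:2]-O;c,sn=np.cos(a),np.sin(a)
    print('t %.2f'%s['clock'],'pos',p.round(1),'yaw %.1f'%yaw,'vice',[round(c*d[0]-sn*d[1],1),round(sn*d[0]+c*d[1],1)],'F',s['force'].round(1),'w %.1f'%s['grip_width'],'q6 %.2f q5 %.2f'%(s['q'][5],s['q'][4]))
    return p,R,yaw
def go(vx,vy,z,yaw):   # yaw relative to vice
    p,R,y=info();t=np.array([*V(vx,vy),z]);l=R.T@(t-p)/300
    print('linear',l.round(3),'wz %.3f'%(-((yaw+YAW-y+180)%360-180)/90))
E
python3 -m jog '[{"linear":[0.631,-0.438,0],"angular":[0,0,0.314]},{"linear":[0.631,-0.438,0],"angular":[0,0,0.314]},{"linear":[0.631,-0.438,0],"angular":[0,0,0.314]},{"linear":[0.631,-0.438,0],"angular":[0,0,0.314]},{"linear":[0.631,-0.438,0],"angular":[0,0,0.314]},{"linear":[0.631,-0.438,0],"angular":[0,0,0.314]}]' -1
python3 -c "
from h import *
go(-115,0,214,0)"
```

```text
clock: 0.85
ee_pos: [282.7, -332.9, 214.2]
eef_rot: [[0.972, -0.234, -0.0], [-0.234, -0.972, -0.0], [-0.0, 0.0, -1.0]]
force: [-0.9, -0.2, 0.9]
grip_width: 0.0
grip_force: 0.0
t 0.85 pos [ 282.7 -332.9  214.2] yaw -13.5 vice [np.float64(-212.3), np.float64(-204.0)] F [-0.9 -0.2  0.9] w 0.0 q6 2.51 q5 -0.00
linear [ 0.325 -0.68   0.001] wz 0.001
```

```bash
python3 -m jog '[{"linear":[0.325,-0.68,0],"angular":[0,0,0]},{"linear":[0.325,-0.68,0],"angular":[0,0,0]},{"linear":[0.325,-0.68,0],"angular":[0,0,0]},{"linear":[0.325,-0.68,0],"angular":[0,0,0]},{"linear":[0.325,-0.68,0],"angular":[0,0,0]},{"linear":[0.325,-0.68,0],"angular":[0,0,0]}]' 
python3 -c "
from h import *
go(-115,0,58,0)
snap('wrist');snap('side')
s=cv2.imread('pics/side_%.2f.png'%(arm.state()['clock']));w=[f for f in __import__('glob').glob('pics/wrist_*.png')][0]
w=cv2.imread(w);cv2.imwrite('pics/c2.png',np.vstack([cv2.resize(w,(480,300)),cv2.resize(s[150:300,260:500],(480,300))]))"
```

```text
clock: 1.6
ee_pos: [424.9, -158.6, 214.0]
eef_rot: [[0.972, -0.236, -0.001], [-0.236, -0.972, -0.0], [-0.001, 0.0, -1.0]]
force: [0.4, -0.1, 0.4]
grip_width: 0.2
grip_force: 0.0
t 1.60 pos [ 424.9 -158.6  214. ] yaw -13.7 vice [np.float64(-115.0), np.float64(-1.2)] F [ 0.4 -0.1  0.4] w 0.2 q6 3.02 q5 -0.00
linear [ 0.    -0.004  0.52 ] wz -0.001
```

View pics/c2.png

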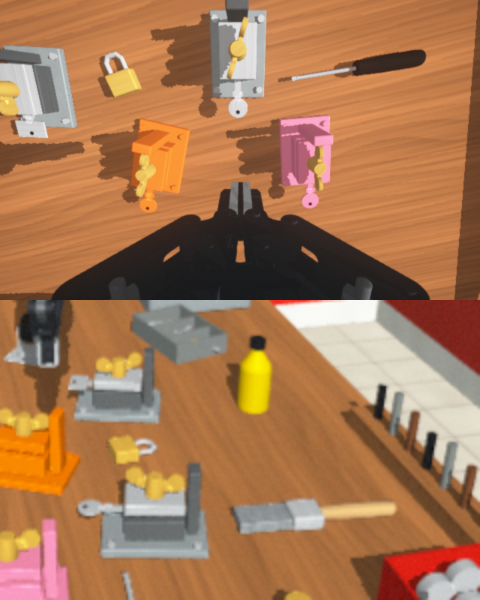

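Wrist view (top): the target vice's hub is at about (238,48) and the round bow at (238,106), in line with the shut fingertips. Now refining the pose from this and descending.

```bash
python3 - <<'E'
from h import *
d=np.load('pics/wrist.npz');f=d['frame']
g=f[:, 260:380]
c=cv2.resize(f[0:180,240:400],None,fx=3.33,fy=3.33,interpolation=cv2.INTER_CUBIC);cv2.imwrite('pics/c3.png',c)
print(pt(d,317.3,141.3,43))
E
python3 -m jog '[{"linear":[0,-0.004,0.3],"angular":[0,0,0]},{"linear":[0,-0.004,0.48],"angular":[0,0,0]},{"linear":[0,-0.004,0.52],"angular":[0,0,0]},{"linear":[0,-0.004,0.52],"angular":[0,0,0]}]'
```

```text
[ 468.45071952 -165.15719478   43.        ]
clock: 2.2
ee_pos: [423.5, -156.7, 56.8]
eef_rot: [[0.971, -0.237, -0.004], [-0.237, -0.971, 0.001], [-0.004, -0.0, -1.0]]
force: [-0.4, 0.5, 1.3]
grip_width: -0.2
grip_force: 0.0
```

View pics/c3.png

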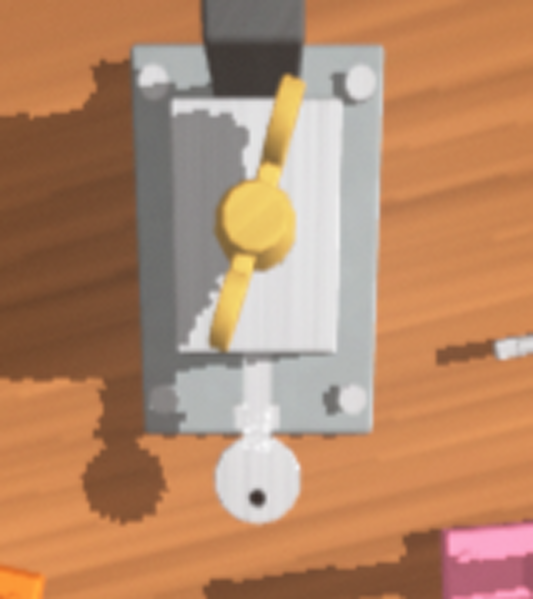

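The close crop shows the bow centre at (258,482), the hub top at (256,222) and the plate corners at (133,46), (384,46), (372,432) and (146,433).

Run:
```python
from h import *
d=np.load('pics/wrist.npz')
c=lambda x,y,z:pt(d,240+x/3.33,y/3.33,z)
cor=np.array([c(133,46,12),c(384,46,12),c(372,432,12),c(146,433,12)]);ax=cor[0]+cor[1]-cor[2]-cor[3]
ly=cor[0]+cor[3]-cor[1]-cor[2]
print('ctr',cor.mean(0),'len',np.linalg.norm(ax)/2,np.linalg.norm(ly)/2,np.degrees(np.arctan2(ax[1],ax[0])),np.degrees(np.arctan2(ly[1],ly[0]))-90)
bow=c(258,482,43);hub=c(256,222,87.3);m=hub-bow
print(bow,hub,np.hypot(*m[:2]),np.degrees(np.arctan2(m[1],m[0])))
w=c(292,80,92)-c(220,345,92);print('wing',np.degrees(np.arctan2(w[1],w[0])))
go(-86,0,58,0)
```

```text
ctr [ 538.7458311  -182.61567298   12.        ] len 123.58898891147257 82.95964566698318 -13.706207230187498 -13.49633304308135
[ 464.65320699 -164.43218499   43.        ] [ 537.85427055 -182.25372113   87.3       ] 75.33925176696347 -13.683035882486143
wing -30.450421993164376
t 2.20 pos [ 423.5 -156.7   56.8] yaw -13.7 vice [np.float64(-116.8), np.float64(0.3)] F [-0.4  0.5  1.3] w -0.2 q6 3.03 q5 -0.00
linear [ 0.103  0.001 -0.005] wz -0.001
```

```bash
sed -i 's/537.,-184.5/538.,-183./;s/YAW=-13.6/YAW=-13.65/' h.py
python3 -m jog '[{"linear":[0.02,-0.005,0],"angular":[0,0,0]},{"linear":[0.04,-0.005,0],"angular":[0,0,0]},{"linear":[0.06,-0.005,0],"angular":[0,0,0]},{"linear":[0.07,-0.005,0],"angular":[0,0,0]},{"linear":[0.08,-0.005,0],"angular":[0,0,0]},{"linear":[0.09,-0.005,0],"angular":[0,0,0]},{"linear":[0.1,-0.005,0],"angular":[0,0,0]},{"linear":[0.1,-0.005,0],"angular":[0,0,0]}]'
python3 -c "
from h import *
info()"
```

```text
clock: 3.2
ee_pos: [455.5, -162.0, 58.2]
eef_rot: [[0.972, -0.235, -0.0], [-0.235, -0.972, 0.0], [-0.0, -0.0, -1.0]]
force: [-0.1, -0.3, -0.7]
grip_width: -0.4
grip_force: 0.0
t 3.20 pos [ 455.5 -162.    58.2] yaw -13.6 vice [np.float64(-85.2), np.float64(1.0)] F [-0.1 -0.3 -0.7] w -0.4 q6 3.04 q5 0.00
```

```bash
python3 -m jog '[{"linear":[0.004,0.003,0],"angular":[0,0,0]},{"linear":[0.007,0.003,0],"angular":[0,0,0]},{"linear":[0.007,0.003,0],"angular":[0,0,0]}]'
python3 -c "
from h import *
info();d=snap('side');cv2.imwrite('pics/c4.png',cv2.resize(d['frame'][200:290,270:390],None,fx=6,fy=6,interpolation=cv2.INTER_CUBIC))"
```

```text
clock: 3.58
ee_pos: [457.1, -163.3, 58.3]
eef_rot: [[0.972, -0.235, 0.0], [-0.235, -0.972, 0.0], [0.0, -0.0, -1.0]]
force: [-0.2, -0.0, 0.3]
grip_width: 0.1
grip_force: 0.0
t 3.58 pos [ 457.1 -163.3   58.3] yaw -13.6 vice [np.float64(-83.2), np.float64(0.0)] F [-0.2 -0.   0.3] w 0.1 q6 3.04 q5 0.00
```

View pics/c4.png

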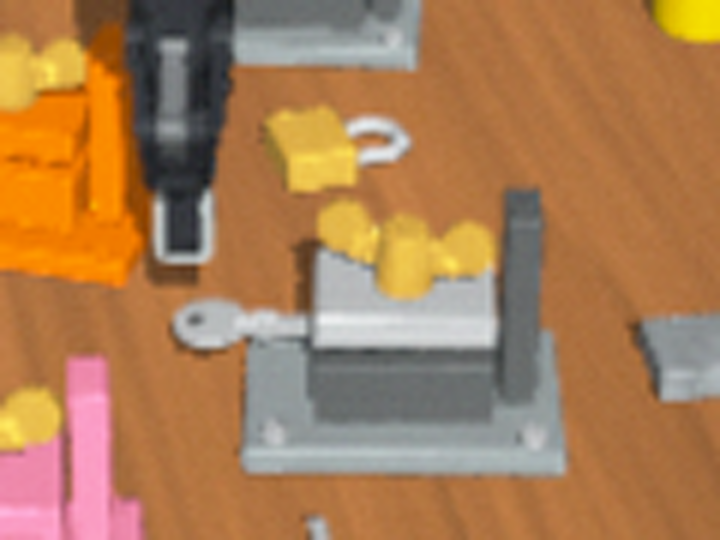

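The tip at crop (183,255) stands up-left of the bow at (208,322), so it isn't touching the bow. I'm checking with depth.

Run:
```python
from h import *
d=snap('side');info()
for x,y in((183,235),(183,255),(183,140),(208,315),(405,230)):
    print(x,y,pt(d,270+x/6,200+y/6).round(1))
T=d['cam_to_world'];K=d['intrinsics']
def pr(p):
    q=np.linalg.inv(T)@np.append(p,1);return (K[0,2]+K[0,0]*q[0]/-q[2]-270)*6,(K[1,2]-K[1,1]*q[1]/-q[2]-200)*6
print(pr([457,-163,36]),pr([472,-167,43]),pr([538,-183,87]))
```

```text
t 3.67 pos [ 457.  -163.3   58.3] yaw -13.6 vice [np.float64(-83.4), np.float64(0.1)] F [-0.4  0.4 -0.1] w 0.0 q6 3.04 q5 0.00
183 235 [ 456.5 -171.3   87.1]
183 255 [ 455.3 -177.2   81.9]
183 140 [ 447.9 -224.2  161.6]
208 315 [ 468.2 -157.8   39.3]
405 230 [ 541.5 -181.6   83.8]
(np.float64(182.60319859466472), np.float64(332.9526388141413)) (np.float64(221.86223682521734), np.float64(319.10249956454265)) (np.float64(397.3529217690334), np.float64(225.9854244920375))
```

Run:
```python
from h import *
d=np.load('pics/side.npz')
for v in range(222,262,2): print(v,[pt(d,u,v).round(0).tolist() for u in (298,301,304)])
f=cv2.resize(d['frame'][170:270,260:390],None,fx=6,fy=6,interpolation=cv2.INTER_CUBIC);cv2.imwrite('pics/c5.png',f)
```

```text
222 [[443.0, -222.0, 165.0], [450.0, -221.0, 163.0], [456.0, -221.0, 162.0]]
224 [[443.0, -219.0, 158.0], [449.0, -223.0, 159.0], [458.0, -208.0, 149.0]]
226 [[445.0, -208.0, 146.0], [450.0, -215.0, 149.0], [458.0, -209.0, 145.0]]
228 [[446.0, -205.0, 139.0], [452.0, -208.0, 140.0], [458.0, -210.0, 140.0]]
230 [[447.0, -194.0, 127.0], [454.0, -197.0, 128.0], [459.0, -201.0, 130.0]]
232 [[451.0, -175.0, 109.0], [303.0, -1045.0, 664.0], [465.0, -172.0, 106.0]]
234 [[450.0, -176.0, 105.0], [457.0, -175.0, 103.0], [464.0, -173.0, 101.0]]
236 [[450.0, -174.0, 98.0], [456.0, -179.0, 101.0], [465.0, -171.0, 94.0]]
238 [[450.0, -174.0, 93.0], [456.0, -179.0, 95.0], [465.0, -169.0, 88.0]]
240 [[450.0, -177.0, 89.0], [457.0, -177.0, 88.0], [464.0, -173.0, 85.0]]
242 [[451.0, -171.0, 80.0], [457.0, -175.0, 82.0], [303.0, -1045.0, 664.0]]
244 [[470.0, -58.0, -2.0], [477.0, -60.0, -1.0], [484.0, -63.0, -1.0]]
246 [[467.0, -70.0, 0.0], [476.0, -68.0, -2.0], [483.0, -72.0, -0.0]]
248 [[466.0, -76.0, -2.0], [474.0, -79.0, -1.0], [481.0, -80.0, -2.0]]
250 [[464.0, -86.0, -1.0], [472.0, -88.0, -1.0], [468.0, -152.0, 43.0]]
252 [[463.0, -93.0, -2.0], [459.0, -158.0, 42.0], [466.0, -160.0, 42.0]]
254 [[461.0, -103.0, -1.0], [458.0, -166.0, 42.0], [465.0, -165.0, 41.0]]
256 [[459.0, -115.0, 1.0], [457.0, -173.0, 42.0], [464.0, -172.0, 40.0]]
258 [[458.0, -121.0, -0.0], [466.0, -118.0, -4.0], [473.0, -123.0, -1.0]]
260 [[457.0, -128.0, -2.0], [464.0, -130.0, -1.0], [471.0, -133.0, 0.0]]
```

View pics/c5.png

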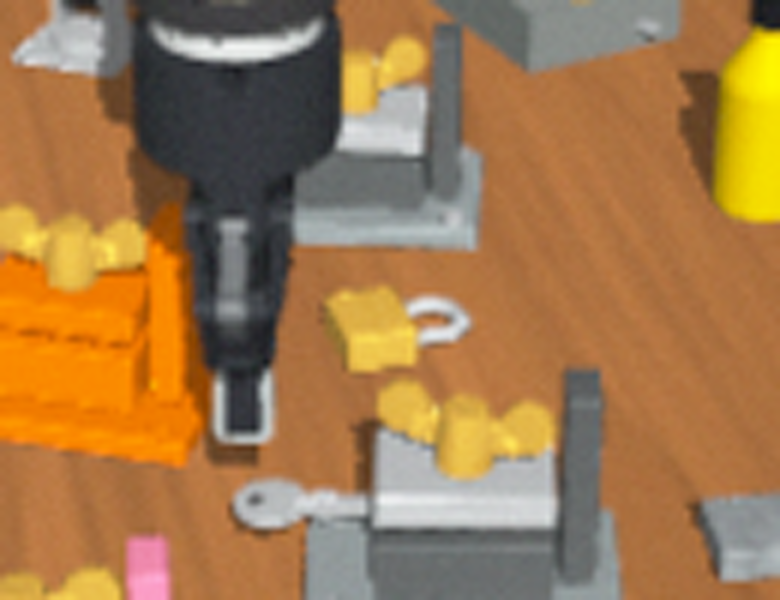

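Depth puts the fingertip at z ≈ 80 and clear above the bow, so the key hasn't been touched. That disagrees with TCP z − nose = 36. I'm checking the fingertip from the wrist camera.

Run:
```python
from h import *
d=np.load('pics/wrist.npz')  # taken with TCP (424.9,-158.6,214)
print('camT',d['cam_to_world'].round(2).tolist())
for v in range(236,300,6): print(v,[pt(d,u,v).round(0).tolist() for u in (312,328)])
print('bench',pt(d,480,150),'bow',pt(d,317,139),'hub',pt(d,317,66))
print([a for a in dir(arm) if a[0]!='_'],arm.nose_length)
```

```text
camT [[-0.24, 0.93, 0.3, 500.39], [-0.97, -0.22, -0.07, -176.27], [0.0, -0.31, 0.95, 374.32], [0.0, 0.0, 0.0, 1.0]]
236 [[337.0, -125.0, 0.0], [332.0, -147.0, 1.0]]
242 [[329.0, -123.0, 1.0], [324.0, -145.0, 2.0]]
248 [[436.0, -156.0, 241.0], [435.0, -164.0, 242.0]]
254 [[436.0, -156.0, 248.0], [434.0, -164.0, 248.0]]
260 [[436.0, -157.0, 253.0], [435.0, -164.0, 255.0]]
266 [[436.0, -157.0, 259.0], [434.0, -164.0, 259.0]]
272 [[436.0, -157.0, 265.0], [434.0, -164.0, 265.0]]
278 [[436.0, -157.0, 269.0], [434.0, -164.0, 269.0]]
284 [[437.0, -158.0, 276.0], [500.0, -176.0, 374.0]]
290 [[437.0, -158.0, 279.0], [436.0, -164.0, 280.0]]
296 [[437.0, -158.0, 284.0], [435.0, -164.0, 283.0]]
bench [ 404.42759614 -364.85865992    2.10990468] bow [ 471.28211691 -165.53530953   45.96296385] hub [ 538.35141261 -182.49303202   87.41245775]
['MotionError', 'nose_length', 'read_camera', 'sign_off', 'state'] 22.0
```

Both cameras agree that the real fingertip is about 23 mm above the reported TCP, not below it. I'll trust the cameras: back off, descend 46 mm, and check.

```bash
python3 -m jog '[{"linear":[-0.11,0,0],"angular":[0,0,0]},{"linear":[-0.11,0,0],"angular":[0,0,0]},{"linear":[-0.11,0,0.08],"angular":[0,0,0]},{"linear":[-0.11,0,0.153],"angular":[0,0,0]},{"linear":[-0.11,0,0.153],"angular":[0,0,0]}]'
python3 - <<'E'
from h import *
info();d=snap('side')
for v in range(236,272,3): print(v,[pt(d,u,v).round(0).tolist() for u in (282,286,290)])
E
```

```text
clock: 4.3
ee_pos: [424.5, -155.3, 11.5]
eef_rot: [[0.972, -0.235, -0.002], [-0.235, -0.972, 0.001], [-0.002, -0.0, -1.0]]
force: [0.2, -0.1, -0.8]
grip_width: -0.0
grip_force: 0.0
t 4.30 pos [ 424.5 -155.3   11.5] yaw -13.6 vice [np.float64(-116.8), np.float64(0.1)] F [ 0.2 -0.1 -0.8] w -0.0 q6 3.03 q5 0.00
236 [[410.0, -206.0, 124.0], [423.0, -177.0, 104.0], [433.0, -171.0, 99.0]]
239 [[409.0, -210.0, 119.0], [418.0, -210.0, 117.0], [432.0, -172.0, 91.0]]
242 [[408.0, -213.0, 113.0], [417.0, -217.0, 114.0], [432.0, -172.0, 83.0]]
245 [[410.0, -200.0, 97.0], [418.0, -205.0, 99.0], [430.0, -182.0, 82.0]]
248 [[412.0, -182.0, 76.0], [420.0, -186.0, 78.0], [429.0, -187.0, 77.0]]
251 [[414.0, -161.0, 54.0], [423.0, -167.0, 57.0], [433.0, -160.0, 50.0]]
254 [[414.0, -160.0, 45.0], [303.0, -1045.0, 664.0], [433.0, -162.0, 43.0]]
257 [[414.0, -158.0, 35.0], [422.0, -167.0, 40.0], [432.0, -162.0, 35.0]]
260 [[401.0, -257.0, 98.0], [409.0, -259.0, 97.0], [438.0, -123.0, -2.0]]
263 [[400.0, -264.0, 95.0], [408.0, -270.0, 98.0], [436.0, -136.0, -1.0]]
266 [[398.0, -276.0, 96.0], [407.0, -277.0, 95.0], [433.0, -151.0, 1.0]]
269 [[398.0, -279.0, 91.0], [406.0, -279.0, 90.0], [432.0, -159.0, -2.0]]
```

Tip is now at z ≈ 34. Pushing.

```bash
python3 -m jog '[{"linear":[0.03,0,0],"angular":[0,0,0]},{"linear":[0.05,0,0],"angular":[0,0,0]},{"linear":[0.06,0,0],"angular":[0,0,0]},{"linear":[0.07,0,0],"angular":[0,0,0]},{"linear":[0.08,0,0],"angular":[0,0,0]},{"linear":[0.09,0,0],"angular":[0,0,0]},{"linear":[0.097,0,0],"angular":[0,0,0]},{"linear":[0.097,0,0],"angular":[0,0,0]}]'
python3 -c "
from h import *
info()"
```

```text
clock: 5.35
ee_pos: [453.5, -162.4, 12.4]
eef_rot: [[0.972, -0.235, 0.0], [-0.235, -0.972, 0.0], [0.0, -0.0, -1.0]]
force: [-0.1, 0.0, 0.2]
grip_width: -0.1
grip_force: 0.0
t 5.35 pos [ 453.5 -162.4   12.4] yaw -13.6 vice [np.float64(-86.9), np.float64(0.1)] F [-0.1  0.   0.2] w -0.1 q6 3.03 q5 0.00
```

```bash
python3 -m jog '[{"linear":[0.003,0,0],"angular":[0,0,0]},{"linear":[0.006,0,0],"angular":[0,0,0]},{"linear":[0.006,0,0],"angular":[0,0,0]}]'
python3 -c "
from h import *
info()"
python3 -m jog '[{"linear":[0.003,0,0],"angular":[0,0,0]},{"linear":[0.005,0,0],"angular":[0,0,0]},{"linear":[0.005,0,0],"angular":[0,0,0]}]'
python3 -c "
from h import *
info();d=snap('side')
cv2.imwrite('pics/c6.png',cv2.resize(d['frame'][170:290,260:390],None,fx=5,fy=5,interpolation=cv2.INTER_CUBIC))"
```

```text
clock: 5.72
ee_pos: [455.0, -162.8, 12.4]
eef_rot: [[0.972, -0.235, -0.0], [-0.235, -0.972, 0.0], [-0.0, -0.0, -1.0]]
force: [-0.9, -0.1, -0.2]
grip_width: -0.1
grip_force: 0.2
t 5.72 pos [ 455.  -162.8   12.4] yaw -13.6 vice [np.float64(-85.4), np.float64(0.0)] F [-0.9 -0.1 -0.2] w -0.1 q6 3.04 q5 0.00
clock: 6.1
ee_pos: [456.5, -163.2, 12.4]
eef_rot: [[0.972, -0.235, -0.0], [-0.235, -0.972, 0.0], [-0.0, -0.0, -1.0]]
force: [0.9, 0.3, -0.8]
grip_width: 0.1
grip_force: 0.3
t 6.10 pos [ 456.5 -163.2   12.4] yaw -13.6 vice [np.float64(-83.8), np.float64(0.1)] F [ 0.9  0.3 -0.8] w 0.1 q6 3.04 q5 0.00
```

View pics/c6.png

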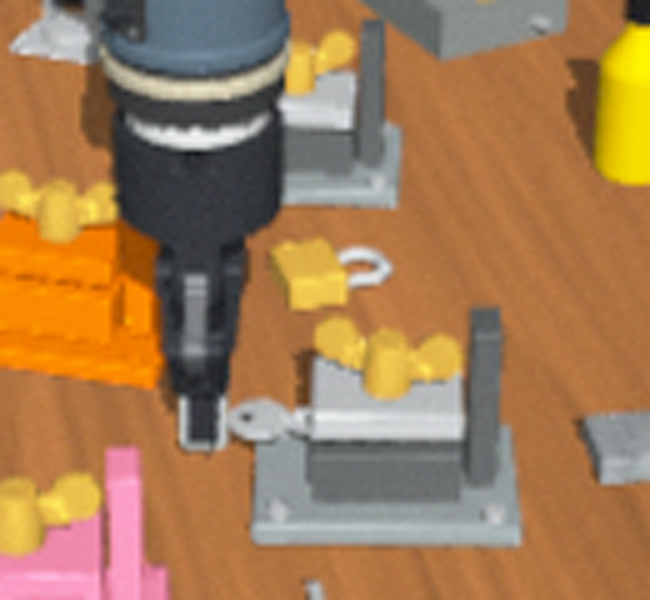

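The finger (205,420) is touching the bow (258,420) and the shoulder is close to the jaw (310,420). Continuing until the force rises.

```bash
for i in 1 2; do python3 -m jog '[{"linear":[0.004,0,0],"angular":[0,0,0]},{"linear":[0.004,0,0],"angular":[0,0,0]}]' >/dev/null
python3 -c "
from h import *
info()"; done
```

```text
t 6.40 pos [ 456.8 -163.2   12.2] yaw -13.6 vice [np.float64(-83.6), np.float64(0.1)] F [-4.9  0.4  3.5] w -0.0 q6 3.04 q5 -0.00
t 6.65 pos [ 456.9 -163.2   12.1] yaw -13.6 vice [np.float64(-83.5), np.float64(0.1)] F [-8.5  1.4  5.4] w -0.0 q6 3.04 q5 -0.00
```

Hard stop reached: 8.5 N with the position no longer advancing. The blank is home. Now retreating, rising and turning the tool for the wing strokes.

```bash
python3 -m jog '[{"linear":[-0.05,0,0],"angular":[0,0,0]},{"linear":[-0.05,0,-0.2],"angular":[0,0,0]},{"linear":[-0.05,0,-0.3],"angular":[0,0,-0.1]},{"linear":[-0.05,0,-0.3],"angular":[0,0,-0.9]},{"linear":[-0.05,0,-0.3],"angular":[0,0,-0.9]},{"linear":[-0.05,0,-0.3],"angular":[0,0,-0.9]},{"linear":[-0.05,0,-0.3],"angular":[0,0,-0.9]},{"linear":[-0.05,0,-0.3],"angular":[0,0,-0.9]},{"linear":[-0.05,0,-0.3],"angular":[0,0,-0.9]},{"linear":[-0.05,0,-0.3],"angular":[0,0,-0.9]},{"linear":[-0.05,0,-0.3],"angular":[0,0,-0.9]}]' >/dev/null
cat >> h.py <<'E'
def wing(th,r=27,h=22,z=49):  # go beside wing at vice angle th (deg), ccw side
    a=np.radians(th);go(r*np.cos(a)-h*np.sin(a),r*np.sin(a)+h*np.cos(a),z,th)
E
python3 - <<'E'
from h import *
wing(163.4,z=90)
r,h=27,17
for k in range(1,13):
    a=np.radians(10*k);print(k,round((-r+r*np.cos(a)+h*np.sin(a))/300,3),round((h+r*np.sin(a)-h*np.cos(a))/300,3),round(k/9,3))
E
```

```text
t 8.03 pos [ 444.3 -160.2  102.6] yaw 67.3 vice [np.float64(-96.5), np.float64(0.0)] F [ 0.4 -0.1  0.6] w -0.0 q6 1.62 q5 0.00
linear [-0.011  0.219  0.042] wz -0.916
1 0.008 0.016 0.111
2 0.014 0.034 0.222
3 0.016 0.053 0.333
4 0.015 0.071 0.444
5 0.011 0.089 0.556
6 0.004 0.106 0.667
7 -0.006 0.122 0.778
8 -0.019 0.135 0.889
9 -0.033 0.147 1.0
10 -0.05 0.155 1.111
11 -0.068 0.161 1.222
12 -0.086 0.163 1.333
```

```bash
python3 -m jog '[{"linear":[-0.011,0.219,0],"angular":[0,0,-0.916]},{"linear":[-0.011,0.219,0],"angular":[0,0,-0.916]},{"linear":[-0.011,0.219,0],"angular":[0,0,-0.916]},{"linear":[-0.011,0.219,0],"angular":[0,0,-0.916]},{"linear":[-0.011,0.219,0],"angular":[0,0,-0.916]},{"linear":[-0.011,0.219,0],"angular":[0,0,-0.916]},{"linear":[-0.011,0.219,0],"angular":[0,0,-0.916]},{"linear":[-0.011,0.219,0],"angular":[0,0,-0.916]},{"linear":[-0.011,0.219,0],"angular":[0,0,-0.916]},{"linear":[-0.011,0.219,0],"angular":[0,0,-0.916]}]' >/dev/null
python3 - <<'E'
from h import *
wing(163.4)
E
```

```text
t 9.28 pos [ 503.7 -188.5  102.5] yaw 149.6 vice [np.float64(-32.1), np.float64(-13.4)] F [ 0.2 -0.1 -0.2] w 0.2 q6 0.17 q5 0.00
linear [0.    0.    0.178] wz -0.002
```

```bash
python3 -m jog '[{"linear":[0,0,0.1],"angular":[0,0,0]},{"linear":[0,0,0.178],"angular":[0,0,0]},{"linear":[0,0,0.178],"angular":[0,0,0]},{"linear":[0,0.008,0.178],"angular":[0,0,0]},{"linear":[0,0.017,0.178],"angular":[0,0,0]}]' >/dev/null
python3 -c "
from h import *
info()"
python3 -m jog '[{"linear":[0.008,0.016,0],"angular":[0,0,0.111]},{"linear":[0.014,0.034,0],"angular":[0,0,0.222]},{"linear":[0.016,0.053,0],"angular":[0,0,0.333]},{"linear":[0.015,0.071,0],"angular":[0,0,0.444]},{"linear":[0.011,0.089,0],"angular":[0,0,0.556]},{"linear":[0.004,0.106,0],"angular":[0,0,0.667]},{"linear":[0.004,0.106,0],"angular":[0,0,0.667]}]' >/dev/null
python3 - <<'E'
from h import *
wing(103.4,h=17)
d=snap('top')
T=d['cam_to_world'];K=d['intrinsics']
cv2.imwrite('pics/c7.png',np.hstack([cv2.resize(d['frame'][170:250,350:430],None,fx=5,fy=5,interpolation=cv2.INTER_CUBIC),cv2.resize(snap('side')['frame'][190:290,300:400],(400,400),interpolation=cv2.INTER_CUBIC)]))
E
```

```text
t 9.90 pos [ 507.  -184.2   50.1] yaw 149.8 vice [np.float64(-29.8), np.float64(-8.5)] F [-0.1 -0.9  0.7] w -0.2 q6 0.18 q5 0.00
t 10.78 pos [ 521.8 -155.8   49.7] yaw 89.9 vice [np.float64(-22.2), np.float64(22.6)] F [ 0.4 -0.4 -0. ] w 0.1 q6 1.28 q5 0.00
linear [-0.001 -0.002  0.002] wz 0.002
```

View pics/c7.png

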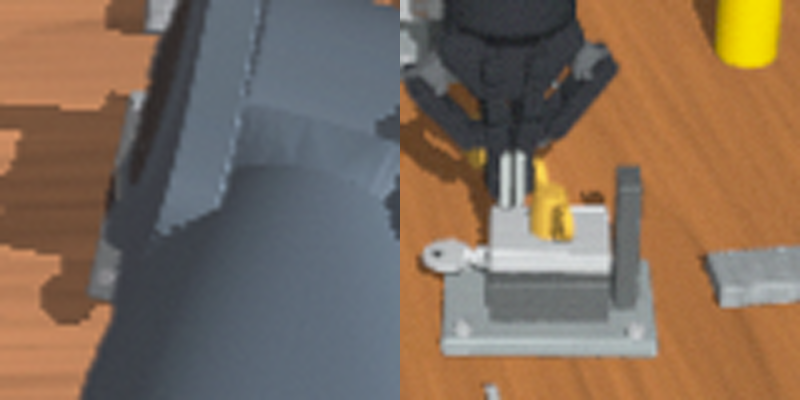

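The side view shows the near wing at (560,220) has turned about 60° with the finger behind it, and the bow is home. Continuing the stroke to wing ≈ 43°.

```bash
python3 -m jog '[{"linear":[0.008,0.016,0],"angular":[0,0,0.111]},{"linear":[0.014,0.034,0],"angular":[0,0,0.222]},{"linear":[0.016,0.053,0],"angular":[0,0,0.333]},{"linear":[0.015,0.071,0],"angular":[0,0,0.444]},{"linear":[0.011,0.089,0],"angular":[0,0,0.556]},{"linear":[0.004,0.106,0],"angular":[0,0,0.667]},{"linear":[0.004,0.106,0],"angular":[0,0,0.667]}]' >/dev/null
python3 - <<'E'
from h import *
wing(43.4,h=17)
E
python3 -m jog '[{"linear":[0,-0.02,-0.01],"angular":[0,0,0]},{"linear":[0,-0.03,-0.17],"angular":[0,0,0]},{"linear":[0,-0.03,-0.19],"angular":[0,0,-0.1]},{"linear":[0,-0.03,-0.19],"angular":[0,0,-1]},{"linear":[0,-0.03,-0.19],"angular":[0,0,-1]},{"linear":[0,-0.03,-0.19],"angular":[0,0,-1]},{"linear":[0,-0.03,-0.19],"angular":[0,0,-1]},{"linear":[0,-0.03,-0.19],"angular":[0,0,-1]},{"linear":[0,-0.03,-0.19],"angular":[0,0,-1]},{"linear":[0,-0.03,-0.19],"angular":[0,0,-1]},{"linear":[0,-0.03,-0.19],"angular":[0,0,-1]},{"linear":[0,-0.03,-0.19],"angular":[0,0,-1]}]' >/dev/null
python3 - <<'E'
from h import *
wing(-137,h=24,z=105)
d=snap('side');m=d['frame'][190:290,300:400];hsv=cv2.cvtColor(m,cv2.COLOR_BGR2HSV)
cv2.imwrite('pics/c8.png',np.hstack([cv2.resize(m,(400,400),interpolation=cv2.INTER_CUBIC),cv2.resize(snap('wrist')['frame'],(640,400))[:,100:500]]))
E
```

```text
t 11.75 pos [ 553.2 -155.1   49.1] yaw 30.0 vice [np.float64(8.1), np.float64(30.7)] F [-0.3 -0.8  0.4] w 0.1 q6 2.35 q5 -0.00
linear [ 0.    -0.001  0.   ] wz 0.002
t 13.25 pos [ 548.2 -146.9  106.3] yaw 119.9 vice [np.float64(1.4), np.float64(37.5)] F [-0.1  0.1 -0.8] w 0.1 q6 0.79 q5 0.00
linear [-0.167 -0.18   0.004] wz -0.994
```

View pics/c8.png

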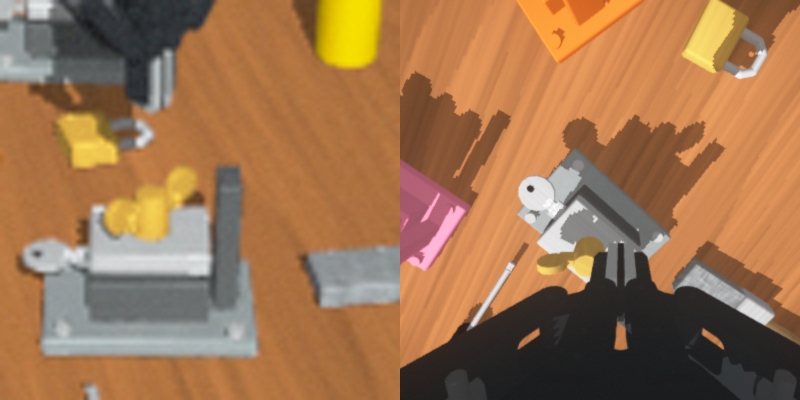

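Near ear at side crop (120,215), far ear at (182,183). Wing A now points front-right as planned. Measuring its angle.

```bash
cat >> h.py <<'E'
def ang(d,a,b,z=81):
    w=pt(d,*a,z)-pt(d,*b,z);print('wing rel angle',np.degrees(np.arctan2(w[1],w[0]))-YAW,np.linalg.norm(w))
E
python3 -c "
from h import *
d=np.load('pics/side.npz');ang(d,(300+122/4,190+216/4),(300+182/4,190+184/4))"
python3 -m jog '[{"linear":[-0.167,-0.18,0],"angular":[0,0,-0.994]},{"linear":[-0.167,-0.18,0],"angular":[0,0,-0.994]},{"linear":[-0.167,-0.18,0],"angular":[0,0,-0.994]},{"linear":[-0.167,-0.18,0],"angular":[0,0,-0.994]},{"linear":[-0.167,-0.18,0],"angular":[0,0,-0.994]},{"linear":[-0.167,-0.18,0],"angular":[0,0,-0.994]},{"linear":[-0.167,-0.18,0],"angular":[0,0,-0.994]},{"linear":[-0.167,-0.18,0],"angular":[0,0,-0.994]},{"linear":[-0.167,-0.18,0],"angular":[0,0,-0.994]},{"linear":[-0.167,-0.18,0],"angular":[0,0,-0.994]}]' >/dev/null
python3 -c "
from h import *
wing(-137,h=26)"
```

```text
wing rel angle -135.8813911695414 49.18909100496486
t 14.60 pos [ 526.4 -217.3  106.1] yaw -150.8 vice [np.float64(-3.2), np.float64(-36.1)] F [ 0.  -1.3  0. ] w 0.2 q6 -0.90 q5 0.00
linear [ 0.    -0.006  0.19 ] wz -0.002
```

```bash
python3 -m jog '[{"linear":[0,-0.006,0.05],"angular":[0,0,0]},{"linear":[0,-0.006,0.19],"angular":[0,0,0]},{"linear":[0,-0.006,0.19],"angular":[0,0,0]},{"linear":[0,0.008,0.19],"angular":[0,0,0]},{"linear":[0,0.024,0.19],"angular":[0,0,0]}]' >/dev/null
python3 -m jog '[{"linear":[0.008,0.016,0],"angular":[0,0,0.111]},{"linear":[0.014,0.034,0],"angular":[0,0,0.222]},{"linear":[0.016,0.053,0],"angular":[0,0,0.333]},{"linear":[0.015,0.071,0],"angular":[0,0,0.444]},{"linear":[0.011,0.089,0],"angular":[0,0,0.556]},{"linear":[0.004,0.106,0],"angular":[0,0,0.667]},{"linear":[-0.006,0.122,0],"angular":[0,0,0.778]},{"linear":[-0.019,0.135,0],"angular":[0,0,0.889]},{"linear":[-0.019,0.135,0],"angular":[0,0,0.889]}]' >/dev/null
python3 -c "
from h import *
wing(143,h=17)"
```

```text
t 16.35 pos [ 508.6 -172.7   50. ] yaw 129.3 vice [np.float64(-31.0), np.float64(3.1)] F [-1.9 -0.8  0. ] w -0.2 q6 0.56 q5 0.00
linear [ 0.001 -0.003  0.003] wz -0.000
```

Another 80° on this stroke, then lift and swing back for the third.

```bash
python3 -m jog '[{"linear":[0.008,0.016,0.003],"angular":[0,0,0.111]},{"linear":[0.014,0.033,0.003],"angular":[0,0,0.222]},{"linear":[0.016,0.052,0.003],"angular":[0,0,0.333]},{"linear":[0.015,0.07,0.003],"angular":[0,0,0.444]},{"linear":[0.011,0.088,0.003],"angular":[0,0,0.556]},{"linear":[0.004,0.105,0.003],"angular":[0,0,0.667]},{"linear":[-0.006,0.12,0.003],"angular":[0,0,0.778]},{"linear":[-0.019,0.133,0.003],"angular":[0,0,0.889]},{"linear":[-0.019,0.133,0.003],"angular":[0,0,0.889]}]' >/dev/null
python3 -c "
from h import *
wing(63,h=17)"
python3 -m jog '[{"linear":[0,-0.02,-0.01],"angular":[0,0,0]},{"linear":[0,-0.03,-0.17],"angular":[0,0,0]},{"linear":[0,-0.03,-0.19],"angular":[0,0,-0.1]},{"linear":[0,-0.03,-0.19],"angular":[0,0,-1]},{"linear":[0,-0.03,-0.19],"angular":[0,0,-1]},{"linear":[0,-0.03,-0.19],"angular":[0,0,-1]},{"linear":[0,-0.03,-0.19],"angular":[0,0,-1]},{"linear":[0,-0.03,-0.19],"angular":[0,0,-1]},{"linear":[0,-0.03,-0.19],"angular":[0,0,-1]},{"linear":[0,-0.03,-0.19],"angular":[0,0,-1]},{"linear":[0,-0.03,-0.19],"angular":[0,0,-1]},{"linear":[0,-0.03,-0.19],"angular":[0,0,-1]}]' >/dev/null
python3 - <<'E'
from h import *
wing(-117,h=24,z=105)
d=snap('side');m=d['frame'][190:290,300:400]
b=cv2.cvtColor(m,cv2.COLOR_BGR2HSV);k=cv2.inRange(b,(15,110,90),(32,255,255))
ys,xs=np.nonzero(k[35:65,15:60]);P=np.array([pt(d,315+x,225+y) for x,y in zip(xs,ys)])
P=P[(P[:,2]>66)&(P[:,2]<95)&(np.hypot(P[:,0]-538,P[:,1]+183)<42)];rel=P[:,:2]-O
far=rel[np.hypot(*rel.T)>20];A=np.degrees(np.arctan2(far[:,1],far[:,0]))-YAW
print(len(P),np.sort(A).round(0)[::max(1,len(A)//25)])
E
```

```text
t 17.48 pos [ 543.2 -152.3   48.6] yaw 49.5 vice [np.float64(-2.2), np.float64(31.1)] F [-0.1  1.2  0.3] w -0.0 q6 2.00 q5 0.00
linear [ 0.001 -0.003 -0.001] wz 0.002
t 18.98 pos [ 535.5 -146.1  105.5] yaw 139.4 vice [np.float64(-11.1), np.float64(35.2)] F [ 0.2 -0.5 -0.1] w -0.1 q6 0.44 q5 0.00
linear [-0.166 -0.178  0.002] wz -1.000
157 [-119. -118. -117. -116. -115. -114. -113. -112. -111. -109. -109. -109.
 -108. -107. -107. -107. -105. -105.   53.   54.   54.   55.   55.   55.
   56.   56.   57.   58.   58.   59.   61.   65.   66.]
```

Wing B is at about -117° as planned. Third stroke.

```bash
python3 -m jog '[{"linear":[-0.166,-0.178,0],"angular":[0,0,-1]},{"linear":[-0.166,-0.178,0],"angular":[0,0,-1]},{"linear":[-0.166,-0.178,0],"angular":[0,0,-1]},{"linear":[-0.166,-0.178,0],"angular":[0,0,-1]},{"linear":[-0.166,-0.178,0],"angular":[0,0,-1]},{"linear":[-0.166,-0.178,0],"angular":[0,0,-1]},{"linear":[-0.166,-0.178,0],"angular":[0,0,-1]},{"linear":[-0.166,-0.178,0],"angular":[0,0,-1]},{"linear":[-0.166,-0.178,0],"angular":[0,0,-1]},{"linear":[-0.166,-0.178,0],"angular":[0,0,-1]}]' >/dev/null
python3 -c "
from h import *
wing(-117,h=26)"
python3 -m jog '[{"linear":[0,-0.006,0.05],"angular":[0,0,0]},{"linear":[0,-0.006,0.19],"angular":[0,0,0]},{"linear":[0,-0.006,0.19],"angular":[0,0,0]},{"linear":[0,0.008,0.19],"angular":[0,0,0]},{"linear":[0,0.023,0.19],"angular":[0,0,0]}]' >/dev/null
python3 -m jog '[{"linear":[0.008,0.016,0],"angular":[0,0,0.111]},{"linear":[0.014,0.034,0],"angular":[0,0,0.222]},{"linear":[0.016,0.053,0],"angular":[0,0,0.333]},{"linear":[0.015,0.071,0],"angular":[0,0,0.444]},{"linear":[0.011,0.089,0],"angular":[0,0,0.556]},{"linear":[0.004,0.106,0],"angular":[0,0,0.667]},{"linear":[-0.006,0.122,0],"angular":[0,0,0.778]},{"linear":[-0.019,0.135,0],"angular":[0,0,0.889]},{"linear":[-0.019,0.135,0],"angular":[0,0,0.889]}]' >/dev/null
python3 -c "
from h import *
wing(163,h=17,z=47)"
```

```text
t 20.27 pos [ 538.5 -219.2  105.2] yaw -130.9 vice [np.float64(9.1), np.float64(-35.1)] F [-1.1  0.3  0.4] w -0.2 q6 -1.24 q5 0.00
linear [-0.    -0.007  0.187] wz -0.002
t 22.02 pos [ 506.9 -183.8   49.2] yaw 149.3 vice [np.float64(-30.0), np.float64(-8.1)] F [-0.1 -0.4 -0. ] w 0.0 q6 0.19 q5 0.00
linear [ 0.002 -0.002  0.007] wz -0.001
```

```bash
python3 -m jog '[{"linear":[0.009,0.016,0.005],"angular":[0,0,0.111]},{"linear":[0.015,0.033,0.007],"angular":[0,0,0.222]},{"linear":[0.017,0.052,0.007],"angular":[0,0,0.333]},{"linear":[0.016,0.07,0.007],"angular":[0,0,0.444]},{"linear":[0.012,0.088,0.007],"angular":[0,0,0.556]},{"linear":[0.005,0.105,0.007],"angular":[0,0,0.667]},{"linear":[-0.005,0.12,0.007],"angular":[0,0,0.778]},{"linear":[-0.018,0.133,0.007],"angular":[0,0,0.889]},{"linear":[-0.018,0.133,0.007],"angular":[0,0,0.889]}]' >/dev/null
python3 -c "
from h import *
wing(83,h=17)"
python3 -m jog '[{"linear":[0,-0.02,-0.01],"angular":[0,0,0]},{"linear":[0,-0.03,-0.17],"angular":[0,0,0]},{"linear":[0,-0.03,-0.19],"angular":[0,0,-0.1]},{"linear":[0,-0.03,-0.19],"angular":[0,0,-1]},{"linear":[0,-0.03,-0.19],"angular":[0,0,-1]},{"linear":[0,-0.03,-0.19],"angular":[0,0,-1]},{"linear":[0,-0.03,-0.19],"angular":[0,0,-1]},{"linear":[0,-0.03,-0.19],"angular":[0,0,-1]},{"linear":[0,-0.03,-0.19],"angular":[0,0,-1]},{"linear":[0,-0.03,-0.19],"angular":[0,0,-1]},{"linear":[0,-0.03,-0.19],"angular":[0,0,-1]},{"linear":[0,-0.03,-0.19],"angular":[0,0,-1]}]' >/dev/null
cat >> h.py <<'E'
def wangs():
    d=snap('side');m=d['frame'][190:290,300:400]
    b=cv2.cvtColor(m,cv2.COLOR_BGR2HSV);k=cv2.inRange(b,(15,110,90),(32,255,255))
    ys,xs=np.nonzero(k[35:65,15:60]);P=np.array([pt(d,315+x,225+y) for x,y in zip(xs,ys)])
    P=P[(P[:,2]>66)&(P[:,2]<95)];rel=P[:,:2]-O;R=np.hypot(*rel.T)
    far=rel[(R>20)&(R<42)];A=np.degrees(np.arctan2(far[:,1],far[:,0]))-YAW
    print(len(P),np.sort(A).round(0)[::max(1,len(A)//25)])
E
python3 -c "
from h import *
wing(-97,h=24,z=105);wangs()"
```

```text
t 23.15 pos [ 532.1 -152.5   46.5] yaw 69.5 vice [np.float64(-12.9), np.float64(28.2)] F [-0.5 -0.4 -0.2] w -0.0 q6 1.65 q5 0.00
linear [ 0.002 -0.003 -0.008] wz 0.001
t 24.65 pos [ 522.8 -149.3  103.4] yaw 159.3 vice [np.float64(-22.7), np.float64(29.1)] F [-0.1  0.8 -0.8] w -0.1 q6 0.08 q5 0.00
linear [-0.167 -0.177 -0.005] wz -1.000
114 [-98. -96. -96. -96. -96. -95. -95. -95. -92. -92. -92. -92. -92. -92.
 -91. -91. -88. -88. -88. -88. -87. -87. -87. -86. -86.  76.  76.  76.
  76.  77.  77.  78.  79.  80.  84.  85.  85.]
```

Wing A is at about -95°, as planned. Final stroke: 59° to the stop, the last part slowly.

```bash
python3 -m jog '[{"linear":[-0.167,-0.177,0],"angular":[0,0,-1]},{"linear":[-0.167,-0.177,0],"angular":[0,0,-1]},{"linear":[-0.167,-0.177,0],"angular":[0,0,-1]},{"linear":[-0.167,-0.177,0],"angular":[0,0,-1]},{"linear":[-0.167,-0.177,0],"angular":[0,0,-1]},{"linear":[-0.167,-0.177,0],"angular":[0,0,-1]},{"linear":[-0.167,-0.177,0],"angular":[0,0,-1]},{"linear":[-0.167,-0.177,0],"angular":[0,0,-1]},{"linear":[-0.167,-0.177,0],"angular":[0,0,-1]},{"linear":[-0.167,-0.177,0],"angular":[0,0,-1]}]' >/dev/null
python3 -c "
from h import *
wing(-97,h=26,z=47)"
python3 -m jog '[{"linear":[0,-0.006,0.05],"angular":[0,0,0]},{"linear":[0,-0.006,0.188],"angular":[0,0,0]},{"linear":[0,-0.006,0.188],"angular":[0,0,0]},{"linear":[0,0.008,0.188],"angular":[0,0,0]},{"linear":[0,0.023,0.188],"angular":[0,0,0]}]' >/dev/null
python3 -m jog '[{"linear":[0.008,0.016,0],"angular":[0,0,0.111]},{"linear":[0.014,0.034,0],"angular":[0,0,0.222]},{"linear":[0.016,0.053,0],"angular":[0,0,0.333]},{"linear":[0.015,0.071,0],"angular":[0,0,0.444]},{"linear":[0.011,0.089,0],"angular":[0,0,0.556]},{"linear":[0.011,0.089,0],"angular":[0,0,0.556]}]' >/dev/null
python3 -c "
from h import *
wing(-147,h=17,z=47)
for k in range(1,7):
    a=np.radians(3*k);print(round((-27+27*np.cos(a)+17*np.sin(a))/300,4),round((17+27*np.sin(a)-17*np.cos(a))/300,4),round(k/30,3))"
```

```text
t 25.95 pos [ 551.  -216.7  103.1] yaw -110.9 vice [np.float64(20.6), np.float64(-29.7)] F [-0.6  0.4 -0. ] w 0.1 q6 -1.58 q5 0.00
linear [ 0.    -0.006  0.187] wz -0.002
t 27.32 pos [ 518.7 -207.9   47.7] yaw -160.8 vice [np.float64(-12.9), np.float64(-28.7)] F [ 0.5 -0.  -0.6] w -0.2 q6 -0.72 q5 0.00
linear [0.002 0.    0.002] wz -0.001
0.0028 0.0048 0.033
0.0054 0.0097 0.067
0.0078 0.0148 0.1
0.0098 0.02 0.133
0.0116 0.0252 0.167
0.0131 0.0306 0.2
```

```bash
for i in 1 2 3; do python3 -m jog '[{"linear":[0.003,0.005,0],"angular":[0,0,0.033]},{"linear":[0.005,0.01,0],"angular":[0,0,0.067]},{"linear":[0.005,0.01,0],"angular":[0,0,0.067]}]' >/dev/null
python3 -c "
from h import *
info()"; done
```

```text
t 27.70 pos [ 516.5 -205.7   47.2] yaw -166.7 vice [np.float64(-15.5), np.float64(-27.1)] F [ 0.7 -0.2 -0.2] w -0.0 q6 -0.61 q5 -0.00
t 28.07 pos [ 514.6 -204.2   47.2] yaw -172.7 vice [np.float64(-17.7), np.float64(-26.2)] F [ 0.8 -7.  -0. ] w -0.0 q6 -0.50 q5 -0.00
t 28.45 pos [ 513.2 -204.    47.4] yaw -178.9 vice [np.float64(-19.1), np.float64(-26.3)] F [  0.2 -17.8  -2.3] w -0.3 q6 -0.39 q5 -0.01
```

Firm stop at 18 N. Backing off, lifting and checking.

```bash
python3 -m jog '[{"linear":[0,-0.015,0],"angular":[0,0,0]},{"linear":[0,-0.035,0],"angular":[0,0,0]},{"linear":[0,-0.035,-0.15],"angular":[0,0,0]},{"linear":[0,-0.035,-0.35],"angular":[0,0,0]},{"linear":[0,-0.2,-0.5],"angular":[0,0,0]},{"linear":[0,-0.4,-0.5],"angular":[0,0,0]},{"linear":[0,-0.4,-0.5],"angular":[0,0,0]},{"linear":[0,-0.4,-0.5],"angular":[0,0,0]}]' >/dev/null
python3 - <<'E'
from h import *
info();wangs()
d=np.load('pics/side.npz');cv2.imwrite('pics/c9.png',cv2.resize(d['frame'][140:300,240:440],None,fx=4,fy=3.75,interpolation=cv2.INTER_CUBIC)[:600])
E
```

```text
t 29.45 pos [ 514.  -320.   196.1] yaw -178.9 vice [np.float64(9.0), np.float64(-138.8)] F [-0.4  0.8 -0.3] w -0.0 q6 -0.58 q5 0.00
227 [-162. -158. -158. -156. -155. -154. -154. -153. -152. -152. -150. -149.
 -148. -146.    3.   13.   16.   17.   17.   18.   18.   19.   20.   21.
   21.   22.   22.   22.   24.   25.   28.]
```

View pics/c9.png

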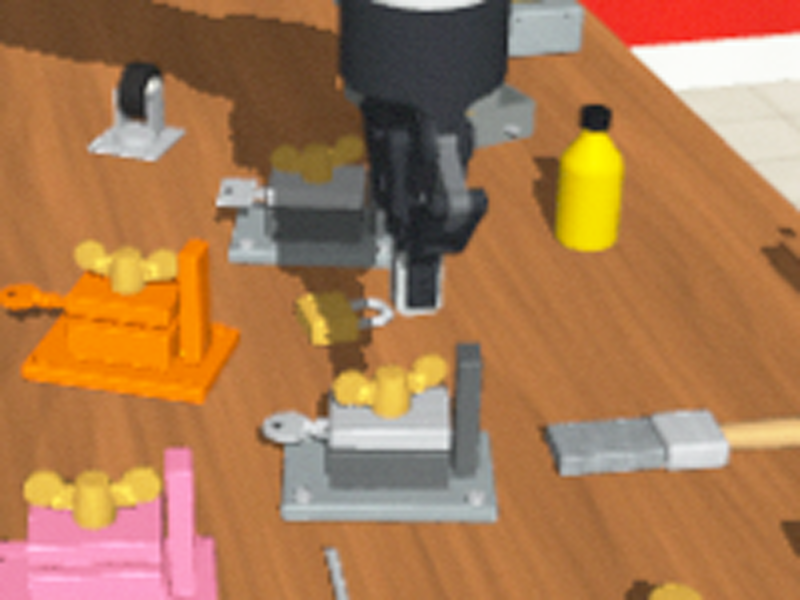

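The wings at (345,388) and (430,368) lie at about -154°/22°. The stop is expected at -156°/24°. The blank is home at (290,428), everything else is in place, and the gripper is clear.

```bash
python3 -c "
from station import arm
print(arm.sign_off())"
```

```text
the job is handed in; nothing more can be done
None
```

I pushed the blank fully home, ran its wing screw down clockwise to the stop in four fingertip strokes, left the other vice and the bench items alone, and handed the job in at about 29.5 s; no verdict came back.

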